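Show a test tile to the inspection camera

ROBOT

A 6-joint arm with a two-finger parallel gripper is mounted at the origin on the work surface; the furniture and walls round the work are solid. World frame = base frame: x ahead of the robot, y to its left, z up, the work surface at z = 0. Lengths are in m, angles in rad, forces in N, time in s.
With the tool pointing down it reaches from about 0.3 to 0.875 m from the base axis. Payload 6.4 kg.
Tool frame: the origin (TCP) lies on the centre line of the jaws, within the pads' length; the fingertips stand 25 mm ahead of it and the grasp point (between the pads) lies 6 mm ahead of it; z points along the fingers, y is the line along which they close (so a half turn about z gives the same grasp; the last joint's range is limited). The gripper opens to 85 mm and grips with 20 to 120 N. Pads are 22 mm wide; open, the fingers measure 114 mm over their backs; the gripper's body (76 mm by 85 mm) begins 54 mm behind the grasp point. The pads swing forward as they close: fully open they stand 13 mm farther back than shut.
Start: joints at [-1.487, 0.181, 1.607, -0, 1.354, -0.206], TCP at [0.164, -0.551, 0.256] pointing down, gripper open.
Joint ranges: [-2.99, 2.99], [-0.89, 2.07], [0.3, 2.58], [-1.14, 4.28], [0, 2.63], [-3.12, 3.12]. Speed limits (rad/s): [2.57, 2.57, 3.01, 3.14, 3.14, 3.14].

INTERFACE

Orientations are given as a unit quaternion [w, x, y, z].
In Python, from bench import get_obs, camera, hand_in, spot_in gives the robot as it stands.
- The arm moves only by the shell command python3 -m jog 'ROWS'. ROWS is JSON, one flat list of numbers, 7 for each row, row after row: the shift along the tool's x, y, z in m, then the turn, a rotation vector about the tool's x, y, z in rad, then the closure, from 0 (fully open) to 1 (shut). A call has 1 to 20 rows; each row is the pose to reach, as a shift and turn from the pose commanded when the call began, along the tool's axes at that moment; what a row does not reach only later rows make up. A row lasts 1/8 s, in which the tool goes at most 62.5 mm and 10.7 degrees, less where a joint would pass 70% of its speed; a pose out of reach is approached as far as the arm can. A call with a gripper value outside its range is refused whole. The fingers move at their own pace and stop on an object; the grip force is fixed at half the most. Time passes only in rows, so rows that repeat a pose let the fingers close. It gives the time, the measured TCP pose, the force, the opening and the grip force at its end, in the units of the state.
- get_obs(): the state, without advancing time (a new reading comes with each control period).
- camera(name): name is "side" or "top"; returns a dict with "frame" (480x640x3 uint8, red, green, blue), "mtx" (3x3 intrinsics, pixels), "distortion" ([k1, k2, p1, p2, k3] as OpenCV has them; the pictures are not rectified), "extrinsics" (4x4, takes a point from camera to world coordinates). Camera axes: x right, y up, looking along -z (the intrinsics and any distortion apply to the point x, -y, -z); pixel columns grow to the right and rows downward; lengths in m; the calibration is good to about 2 mm. A picture is of the moment at which its call begins. There is no depth.
- hand_in(): hands the job in; it is judged then, once.
Trained networks look in a picture, given as the dict that the camera call returned (one of the last four; its "shot" number tells which), for a name from the list of things; names that differ only in an ending like _2 or _b are one class to them, and where a whole thing is asked for, a point or a joint stands for the part that bears it (a point fixed in the world has none). Each returns a list of dicts, best first, with "confidence" (0 to 1); they miss things now and then, are a little off and sometimes report something else, mostly with a low value. They report only what shows in the picture. A call takes as long as a camera call.
- spot_in(picture, name): "xyz" ([x, y, z] in m, in world coordinates, good to about 4 mm: the middle of the surface that is visible of it).
The state is a dict: "time_s": time; "q": joint angles; "dq": joint speeds; "joint_efforts": joint torques, N m; "eef_pos": TCP position; "eef_rot": TCP orientation; "wrist_force": force on the tool from outside, world axes, zero at the start; "torque": the same for the moment, N m; "opening": opening from 0.0 (shut) to 1.0 (fully open); "grasp_force": force on a finger pad.
Only numpy, scipy, OpenCV 4.12 (cv2) and the standard library are available. Lean on these libraries where they do the work, as an engineer would, in place of code of your own. Each camera call takes 0.05 s, during which the arm holds its last target. There are 200 camera calls.

TASK

The fired test tiles have come back in their wooden carrier and the narrow one is due for inspection: swing the carrier's keeper bar well open, to about a right angle, lift the narrow tile up out of its pocket and hold it up to the inspection camera, its middle on the lens axis 130 mm in front of the lens, either face square to the lens and its long side upright as the camera sees it. Finish while holding it still there, clear of the camera and the carrier; leave the bar open and the two wide tiles standing in their pockets, do not knock the camera out of its setting and leave alone the wooden rib, the glaze pot and the needle tool lying about.

Things in the scene. Friction and masses are not known exactly. Their poses are not given: they have to be found in the camera images.
- tile_rack: wooden tile carrier, fixed: pale block 84 x 172 x 48 mm with three pockets in a row; at each end (y = -78 and +78 mm) a board 58 mm wide, 130 mm high. Origin: centre of its underside; z up, y along the row, x across. Pockets at y = -38, 0, +38 mm, 60 mm (x) by 8.5 mm (y), 36 mm deep, floor 12 mm above the table; the tiles' upper 79 mm stand clear
- keeper (a joint): angle of the keeper bar, a wooden strip 16 x 9 mm over the tile tops (underside 132.5 mm, tile tops 127 mm above the table). It turns level about an upright screw on the board at the carrier's y = -78 mm. 0: along the carrier's y, over the tiles; grows as the free end swings to the carrier's +x side (away from the robot), up to 1.9 rad; starts at 0 to 0.1. Stiff by about 1 N at the knob, stays where left
- keeper_pivot (a point): on the bar's turning axis (vertical), at the bar's upper face, 141.5 mm above the table
- keeper_knob (a point): on the axis of the upright dark wooden knob near the bar's free end, 156 mm from the turning axis; the knob is 17 to 21 mm thick and 34 mm high; this point is 22 mm above the bar's upper face, 163.5 mm above the table, at the height to grip. y axis: along the bar, from the screw to the knob
- tile2: the narrow test tile, off-white fired clay, 36 x 115 x 6 mm, 40 to 85 g, standing on end in one of the three pockets (any of them). Origin: centre of one face. x: across its 36 mm width (parallel to the carrier's x as it stands), y: along its length (upward as it stands), z: through its thickness. Its two long edges, 36 mm apart, are the natural place to grip
- tile2_mid (a point): the middle of the narrow tile, inside its thickness, halfway along its length (3 mm from the origin along z); axes as tile2. As it stands in the carrier it is 69.5 mm above the table and 57.5 mm below the tile's top end
- tile0: a wide test tile, 54 x 115 x 6 mm, same clay, standing in another pocket; axes and origin as the narrow tile's
- tile1: the other wide test tile, 54 x 115 x 6 mm, standing in the remaining pocket
- lens (a point): centre of the front of the inspection camera's lens, in its 68 mm wide ring light. The camera (white and black head 60 x 50 x 46 mm on a round-footed stand 362 mm high, fixed) stands at the far left and looks to the right and 0.2 to 0.5 rad below level. Axes: x backwards into the camera (it looks along -x), y level, z upright in its picture. The head's tilt is held by friction
- focus (a point): empty point in the air on the lens axis, 130 mm in front of the lens, where the tile's middle is to be held; axes as lens
- wood_rib: flat wooden potter's rib, 44 x 100 x 9 mm, lying loose on the table; to be left alone. Origin: centre of its underside
- glaze_pot: small glaze pot, 48 mm across, 53 mm high, standing loose on the table; to be left alone. Origin: centre of its underside
- needle_tool: needle tool with a wooden handle, 176 mm long, lying loose on the table; to be left alone. Origin: middle of its underside

How it is judged:
On the way, in this order (a step that is already met when the one before it is completed fails the run):
1. the keeper bar is swung well open (past 1.2 rad) (value of joint keeper above 1.2 rad), for 0.2 s.
2. the narrow tile is lifted clear of the carrier by the fingers (z of tile2_mid in the frame of tile_rack above 0.13 m and contact force between the fingers and tile2 above 0.5 N), for 0.2 s.
At the end, for the whole second after the job is handed in: The fingers hold the narrow tile still, its middle within 15 mm of the point 130 mm before the lens, face square and long side upright to the camera within 0.15 rad; arm and tile touch neither camera nor carrier; keeper past 1.2 rad; wide tiles within 15 mm, focus point within 10 mm of their starts (distance between tile2_mid and focus below 0.015 m and angle between the z axis of tile2_mid and the x axis of focus, either way round below 0.15 rad and angle between the y axis of tile2_mid and the z axis of focus, either way round below 0.15 rad and contact force between the fingers and tile2 above 1 N and contact force between each of tile2, the arm and tile_rack below 0.1 N and contact force between each of tile2, the arm and camera_stand below 0.1 N and linear speed of tile2 below 0.02 m/s and angular speed of tile2 below 0.15 rad/s and value of joint keeper above 1.2 rad and distance of each of tile0, tile1 from where it was at the start of the episode below 0.015 m and distance of focus from where it was at the start of the episode below 0.01 m); the arm keeps its last pose, push and grip.
It fails at once if a wide tile is knocked or lifted out of place (15 mm) (distance of any of tile0, tile1 from where it was at the start of the episode above 0.015 m).
It fails at once if the camera is knocked out of its setting (focus point moved by 10 mm) (distance of focus from where it was at the start of the episode above 0.01 m).
It fails at once if rib, glaze pot or needle tool is pushed about (30 mm) (distance of any of wood_rib, glaze_pot, needle_tool from where it was at the start of the episode above 0.03 m).
It also fails if it takes over 48 s, if anything falls off the work surface, if the arm or the gripper's body presses on something with over 40 N, if the wrist force passes 120 N, or if a joint passes its speed limit or range.

## Working session

There is one attempt and no reset: what is moved stays moved. The work goes in short steps, Python scripts to look and compute and a shell command to move; the robot and the scene stay as the last step left them, time stands still between calls to the robot, and variables do not carry over. Pictures are saved under pics/ and viewed, at most 10 in all, crops included, and the job is handed in when it is done.

```bash
ls; mkdir -p pics; python3 - <<'E'
from bench import *
import cv2, numpy as np
o=get_obs(); print(o['time_s'],o['eef_pos'],o['eef_rot'],o['opening'])
for c in('side','top'):
    p=camera(c); cv2.imwrite(f'pics/{c}1.png',p['frame'][:,:,::-1])
    print(c,np.round(p['extrinsics'],3).tolist(),np.round(p['mtx'],1).tolist(),p['distortion'])
    for n in('tile_rack','keeper','keeper_pivot','keeper_knob','tile2','tile0','lens','wood_rib','glaze_pot','needle_tool'):
        print(n,[(np.round(d['xyz'],3).tolist(),round(d['confidence'],2)) for d in spot_in(p,n)[:3]])
print(get_obs()['time_s'])
E
```

```text
pics
0.0 [ 0.16429712 -0.55049084  0.25534922] [-9.09571822e-04  9.89517674e-01  1.44408936e-01  6.89088806e-05] 0.9999646366233471
side [[-0.842, 0.227, -0.489, -0.159], [-0.539, -0.319, 0.78, 1.123], [0.021, 0.92, 0.391, 0.705], [0.0, 0.0, 0.0, 1.0]] [[515.6, 0.0, 320.8], [0.0, 515.6, 240.5], [0.0, 0.0, 1.0]] [-0.08975417  0.          0.          0.          0.        ]
tile_rack [([0.426, 0.23, 0.053], 0.85)]
keeper [([0.448, 0.201, 0.139], 0.7)]
keeper_pivot [([0.445, 0.205, 0.142], 0.65)]
keeper_knob []
tile2 [([0.432, 0.173, 0.1], 0.61), ([0.433, 0.132, 0.102], 0.59), ([0.431, 0.212, 0.098], 0.56)]
tile0 [([0.432, 0.173, 0.1], 0.61), ([0.433, 0.132, 0.102], 0.59), ([0.431, 0.212, 0.098], 0.56)]
lens [([0.534, 0.41, 0.328], 0.72), ([0.382, 0.365, 0.054], 0.51)]
wood_rib [([0.602, 0.174, 0.01], 0.66)]
glaze_pot [([0.381, 0.365, 0.054], 0.75)]
needle_tool [([0.426, -0.17, 0.014], 0.65)]
top [[0.019, 0.999, -0.051, 0.431], [-1.0, 0.019, -0.008, 0.061], [-0.007, 0.051, 0.999, 1.41], [0.0, 0.0, 0.0, 1.0]] [[551.0, 0.0, 313.7], [0.0, 551.0, 233.7], [0.0, 0.0, 1.0]] [-0.06131879  0.          0.          0.          0.        ]
tile_rack [([0.444, 0.166, 0.05], 0.77)]
keeper [([0.449, 0.169, 0.14], 0.65)]
keeper_pivot [([0.455, 0.174, 0.138], 0.89)]
keeper_knob [([0.45, 0.17, 0.139], 0.73)]
tile2 [([0.601, 0.17, 0.009], 0.73), ([0.437, 0.203, 0.11], 0.51), ([0.44, 0.164, 0.118], 0.48)]
tile0 [([0.601, 0.17, 0.009], 0.73), ([0.437, 0.203, 0.11], 0.51), ([0.44, 0.164, 0.118], 0.48)]
lens [([0.554, 0.397, 0.338], 0.73)]
wood_rib [([0.602, 0.168, 0.008], 0.97), ([0.451, 0.17, 0.138], 0.42)]
glaze_pot [([0.38, 0.345, 0.052], 0.89)]
needle_tool [([0.436, -0.182, 0.011], 0.62)]
1.1
```

View pics/side1.png

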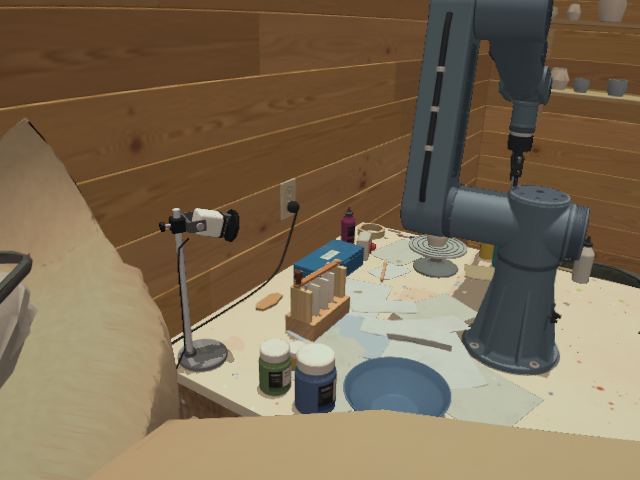

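View pics/top1.png

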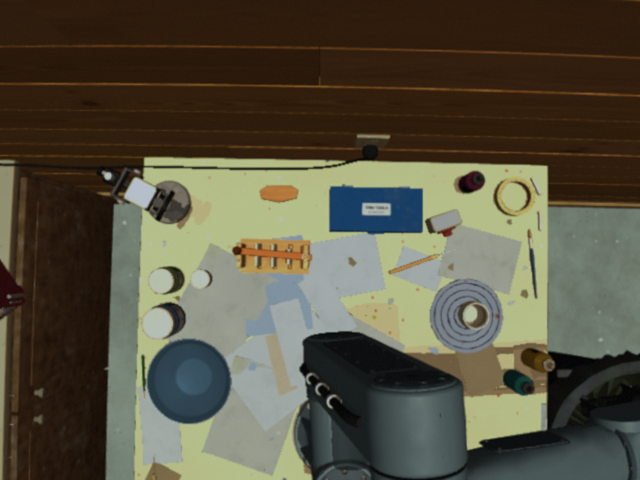

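```bash
python3 - <<'E'
import cv2
a=cv2.imread('pics/top1.png')[165:285,95:320]; cv2.imwrite('pics/topc.png',cv2.resize(a,None,fx=3.5,fy=3.5,interpolation=cv2.INTER_CUBIC))
a=cv2.imread('pics/side1.png')[195:345,150:360]; cv2.imwrite('pics/sidec.png',cv2.resize(a,None,fx=3.8,fy=3.8,interpolation=cv2.INTER_CUBIC))
E
```

```text
(no output)
```

View pics/topc.png

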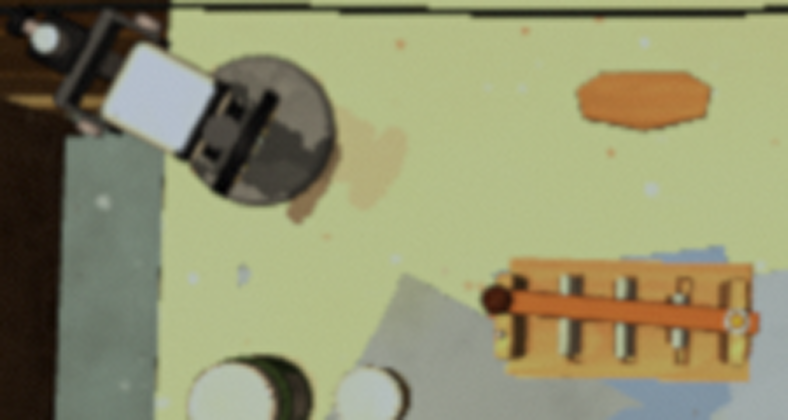

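View pics/sidec.png

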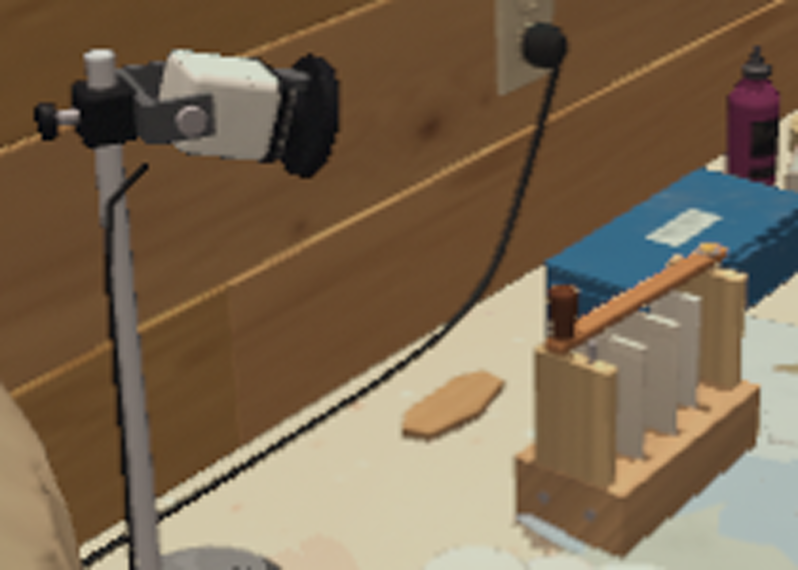

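```bash
python3 - <<'E'
import cv2,numpy as np
a=cv2.resize(cv2.imread('pics/top1.png')[170:225,120:185],None,fx=6,fy=6,interpolation=cv2.INTER_CUBIC)
b=cv2.resize(cv2.imread('pics/side1.png')[203:248,180:245],None,fx=6,fy=6,interpolation=cv2.INTER_CUBIC)
c=np.zeros((600,800,3),np.uint8); c[:330,:390]=a; c[:270,400:790]=b
r=cv2.resize(cv2.imread('pics/top1.png')[232:280,230:315],None,fx=5.5,fy=5.5,interpolation=cv2.INTER_CUBIC); c[335:335+r.shape[0],:r.shape[1]]=r
c=np.clip(c.astype(float)**.6*255**.4,0,255)
cv2.imwrite('pics/z.png',c)
E
```

```text
[ WARN:0@0.062] global loadsave.cpp:1063 imwrite_ Unsupported depth image for selected encoder is fallbacked to CV_8U.
```

View pics/z.png

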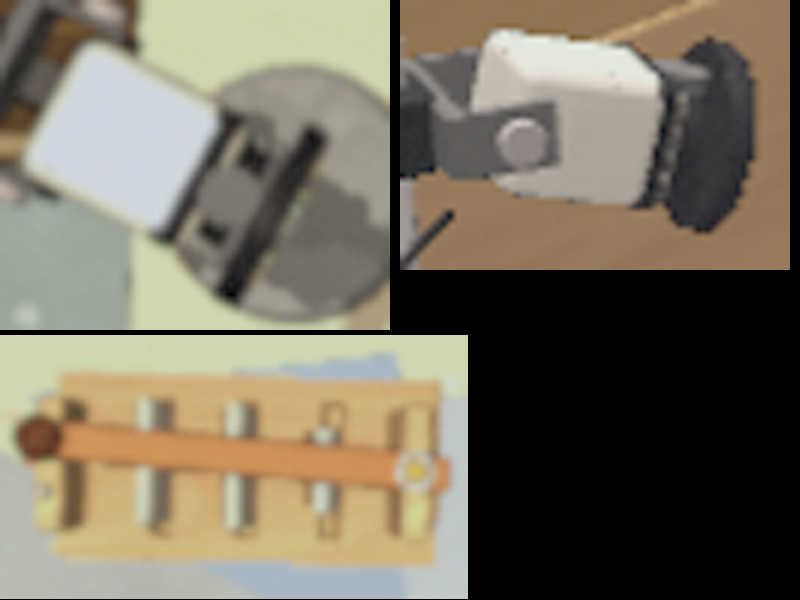

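```bash
cat > h.py <<'E'
import numpy as np, cv2
from scipy.optimize import least_squares
def calib(p): return dict(E=np.array(p['extrinsics']),K=np.array(p['mtx']),D=np.array(p['distortion']))
def proj(c,P):
    P=np.atleast_2d(P); q=(P-c['E'][:3,3])@c['E'][:3,:3]*[1,-1,-1]
    return cv2.projectPoints(q.reshape(-1,1,3),np.zeros(3),np.zeros(3),c['K'],c['D'])[0][:,0]
def back(c,uv,z):
    n=cv2.undistortPoints(np.array(uv,float).reshape(-1,1,2),c['K'],c['D'])[:,0]
    d=np.c_[n[:,0],-n[:,1],-np.ones(len(n))]@c['E'][:3,:3].T; o=c['E'][:3,3]
    return o+d*((z-o[2])/d[:,2])[:,None]
def up(p,s,off): return (np.array(p,float)+.5)/s-.5+off
def lensR(yaw,tilt): # columns x(back),y level,z up ; look dir = (cos yaw, sin yaw)cos tilt, -sin tilt
    f=np.array([np.cos(yaw)*np.cos(tilt),np.sin(yaw)*np.cos(tilt),-np.sin(tilt)])
    x=-f; y=np.cross([0,0,1],x); y/=np.linalg.norm(y); return np.c_[x,y,np.cross(x,y)]
E
python3 - <<'E'
from h import *; from bench import *; import pickle
T=calib(camera('top'));S=calib(camera('side')); pickle.dump((T,S),open('cal.pkl','wb'))
f=lambda p: up(np.array(p)-[0,335],5.5,[230,232])
print('screw',back(T,f([[415,471]]),.144).round(4),'knob',back(T,f([[40,438]]),.1755).round(4))
loc=[(42,86,48),(42,-86,48),(-42,-86,48),(-42,86,48),(29,-78,130),(-29,-78,130),(29,78,130),(-29,78,130),(27,38,127),(-27,38,127),(27,0,127),(-27,0,127),(18,-38,127),(-18,-38,127)]
im=[(60,373),(440,382),(436,565),(52,552),(415,405),(415,538),(48,397),(48,528),(146,398),(146,525),(236,402),(236,528),(325,427),(325,511)]
L=np.array(loc)/1e3; I=f(im)
def R(p): c,s=np.cos(p[2]),np.sin(p[2]); return L@np.array([[c,-s,0],[s,c,0],[0,0,1]]).T+[p[0],p[1],0]
r=least_squares(lambda p:(proj(T,R(p))-I).ravel(),[.44,.17,0],loss='soft_l1'); print('rack',r.x.round(4)); print((proj(T,R(r.x))-I).round(1).tolist())
rx=r.x;print('narrow',R(rx)[-2:].mean(0).round(4),'pivot',(rx[:2]+.078*np.array([np.sin(rx[2]),-np.cos(rx[2])])).round(4))
# lens
a=np.linspace(0,2*np.pi,120)
def cyl(p):
    M=lensR(p[3],p[4]); return np.vstack([[ [x,.034*np.cos(t),.034*np.sin(t)] for t in a] for x in (0,p[5])])@M.T+p[:3]
ft=lambda p:up(p,6,[120,170]); fs=lambda p:up(np.array(p)-[400,0],6,[180,203])
tm=[((-.468,.884),(229,297)),((.468,-.884),(317,128)),((.884,.468),(328,135)),((.884,.468),(240,303)),((-.884,-.468),(305,122)),((-.884,-.468),(218,290))]
sm=[((0,-1),(715,40)),((0,1),(705,232)),((1,0),(754,130)),((-.7,.7),(668,215)),((-.7,-.7),(698,45)),((.7,-.7),(742,58)),((.7,.7),(728,220))]
def res(p,full=False):
    C=cyl(p);o=[];M=lensR(p[3],p[4])
    for c,m,g in((T,tm,ft),(S,sm,fs)):
        q=proj(c,C)
        for d,i in m: o.append(np.max(q@np.array(d))-g(np.array(i))@np.array(d))
    for c,ang in((T,np.arctan(.545)),(S,np.arctan(.135))):
        q=proj(c,[p[:3]+M[:,0]*.075,p[:3]+M[:,0]*.025]); v=q[1]-q[0]; o.append(25*(np.arctan2(v[1],v[0])-ang))
    return np.array(o)
for ty in(-2.2,):
    r=least_squares(res,[.54,.4,.33,-2.0,.3,.012]); print('lens',r.x.round(3)); print(r.fun.round(2)); 
    J=np.linalg.inv(r.jac.T@r.jac); print('sd per px',np.sqrt(np.diag(J)).round(4))
    p=r.x; print('focus',(p[:3]-.13*lensR(p[3],p[4])[:,0]).round(4)); print(lensR(p[3],p[4]).round(3))
E
```

```text
screw [[0.4432 0.0898 0.144 ]] knob [[0.4534 0.2424 0.1755]]
rack [ 0.4441  0.167  -0.0064]
[[0.0, -0.6], [0.3, -0.5], [0.2, 0.3], [0.4, 0.8], [0.8, -0.6], [0.1, 0.2], [0.6, -0.8], [-0.2, 0.3], [-0.0, 0.3], [-0.7, 0.4], [-0.1, 0.0], [-0.8, 0.3], [-0.1, -0.3], [-0.5, -0.1]]
narrow [0.4438 0.129  0.127 ] pivot [0.4436 0.089 ]
lens [ 0.538  0.369  0.305 -2.064  0.296  0.006]
[ 1.22  0.75  0.25  0.11 -0.52 -0.23  0.04  0.33 -0.31  0.67  0.54  0.36
 -0.46  0.12 -0.18]
sd per px [0.0012 0.0012 0.0012 0.027  0.0334 0.0018]
focus [0.4791 0.2593 0.2674]
[[ 0.453 -0.881 -0.138]
 [ 0.843  0.473 -0.257]
 [ 0.292  0.     0.956]]
```

```bash
cat >> h.py <<'E'
from scipy.spatial.transform import Rotation as Ro
def tool(): 
    from bench import get_obs
    o=get_obs(); q=o['eef_rot']; return np.array(o['eef_pos']),Ro.from_quat([q[1],q[2],q[3],q[0]])
def frame(z,y):
    z=np.array(z,float)/np.linalg.norm(z); y=np.array(y,float); y-=z*(y@z); y/=np.linalg.norm(y); return Ro.from_matrix(np.c_[np.cross(y,z),y,z])
def rel(pos,R,ref=None):
    p,r=ref or tool(); return np.r_[r.inv().apply(np.array(pos)-p),(r.inv()*R).as_rotvec()].round(4)
E
python3 - <<'E'
from h import *
R=frame([0,0,-1],[np.cos(-.067),np.sin(-.067),0])
print(rel([.4535,.2425,.30],R),rel([.4535,.2425,.235],R), rel([.4535,.2425,.1695],R))
E
```

```text
[ 5.039e-01 -6.778e-01 -4.370e-02  0.000e+00  1.000e-04 -1.214e+00] [ 5.039e-01 -6.778e-01  2.130e-02  0.000e+00  1.000e-04 -1.214e+00] [ 5.039e-01 -6.778e-01  8.680e-02  0.000e+00  1.000e-04 -1.214e+00]
```

```bash
python3 -m jog '[0,0,-0.044,0,0,0,0, 0.504,-0.678,-0.044,0,0,-1.214,0, 0.504,-0.678,-0.044,0,0,-1.214,0, 0.504,-0.678,-0.044,0,0,-1.214,0, 0.504,-0.678,-0.044,0,0,-1.214,0, 0.504,-0.678,-0.044,0,0,-1.214,0, 0.504,-0.678,-0.044,0,0,-1.214,0, 0.504,-0.678,-0.044,0,0,-1.214,0, 0.504,-0.678,-0.044,0,0,-1.214,0, 0.504,-0.678,-0.044,0,0,-1.214,0, 0.504,-0.678,-0.044,0,0,-1.214,0, 0.504,-0.678,-0.044,0,0,-1.214,0, 0.504,-0.678,-0.044,0,0,-1.214,0, 0.504,-0.678,-0.044,0,0,-1.214,0, 0.504,-0.678,-0.044,0,0,-1.214,0, 0.504,-0.678,-0.044,0,0,-1.214,0, 0.504,-0.678,-0.044,0,0,-1.214,0, 0.504,-0.678,-0.02,0,0,-1.214,0, 0.504,-0.678,0.021,0,0,-1.214,0, 0.504,-0.678,0.021,0,0,-1.214,0]'
python3 - <<'E'
from h import *; from bench import *
p=camera('top'); T=calib(p); a=p['frame'][215:290,220:330,::-1]
q=camera('side'); S=calib(q); b=q['frame'][190:345,260:380,::-1]
c=np.zeros((560,800,3),np.uint8); c[:300,:440]=cv2.resize(a,None,fx=4,fy=4,interpolation=2); b=cv2.resize(b,None,fx=2.9,fy=2.9,interpolation=2);c[:b.shape[0],450:450+b.shape[1]]=b
cv2.imwrite('pics/k.png',c)
print(rel([.4535,.2425,.1695],frame([0,0,-1],[np.cos(-.067),np.sin(-.067),0])))
print(proj(T,[.4535,.2425,.1755]),proj(S,[.4535,.2425,.1755]))
E
```

```text
time_s: 3.7
eef_pos: [0.4514, 0.2409, 0.2327]
eef_rot: [-0.001, 0.731, 0.682, -0.003]
wrist_force: [-0.3, 0.4, 1.3]
opening: 1.003
grasp_force: 0.0
[ 0.0005 -0.0005  0.0669  0.0006 -0.0001 -0.0013]
[[236.80615752 250.27365766]] [[298.18999853 269.33611733]]
```

View pics/k.png

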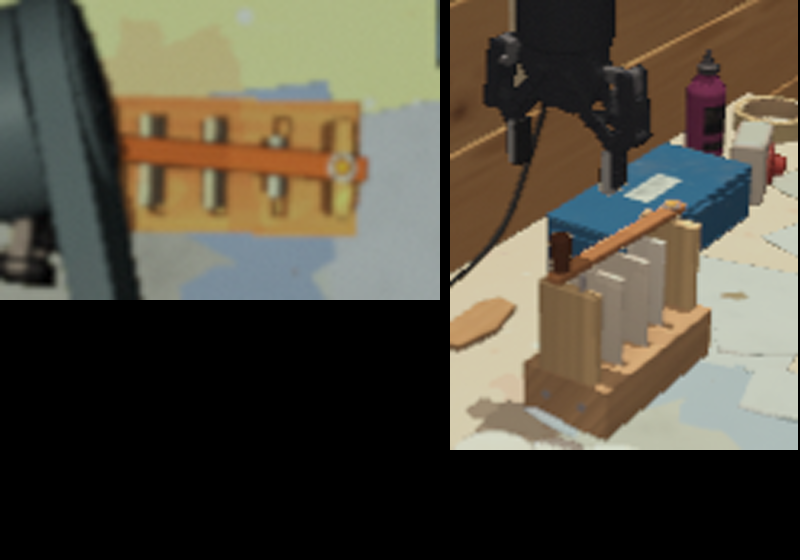

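```bash
python3 -m jog '[0.0005,-0.0005,0.033,0,0,0,0, 0.0005,-0.0005,0.066,0,0,0,0, 0.0005,-0.0005,0.066,0,0,0,0, 0.0005,-0.0005,0.066,0,0,0,0.6, 0.0005,-0.0005,0.066,0,0,0,1, 0.0005,-0.0005,0.066,0,0,0,1, 0.0005,-0.0005,0.066,0,0,0,1, 0.0005,-0.0005,0.066,0,0,0,1, 0.0005,-0.0005,0.066,0,0,0,1]'
python3 - <<'E'
from h import *
p,r=tool(); piv=np.array([.4436,.0893]); d=p[:2]-piv; print(np.hypot(*d),np.arctan2(d[0],d[1]))
rad=.156; piv=p[:2]-rad*np.array([np.sin(.067),np.cos(.067)])
for k in range(1,17):
    g=k*.1; a=.067+g; t=[*(piv+rad*np.array([np.sin(a),np.cos(a)])),p[2]]
    print(rel(t,Ro.from_euler('z',-g)*r).tolist())
E
```

```text
time_s: 4.92
eef_pos: [0.4537, 0.2434, 0.1702]
eef_rot: [0.0, 0.73, 0.683, 0.001]
wrist_force: [-0.4, -0.9, 6.5]
opening: 0.21
grasp_force: 58.5
0.15445829835886432 0.06543809652311927
[-0.0008, 0.0156, 0.0, -0.0, -0.0001, 0.1]
[-0.0031, 0.031, 0.0, -0.0001, -0.0003, 0.2]
[-0.007, 0.0461, 0.0001, -0.0001, -0.0004, 0.3]
[-0.0123, 0.0607, 0.0001, -0.0002, -0.0006, 0.4]
[-0.0191, 0.0748, 0.0001, -0.0002, -0.0007, 0.5]
[-0.0273, 0.0881, 0.0001, -0.0003, -0.0009, 0.6]
[-0.0367, 0.1005, 0.0001, -0.0003, -0.001, 0.7]
[-0.0473, 0.1119, 0.0001, -0.0004, -0.0012, 0.8]
[-0.059, 0.1222, 0.0002, -0.0004, -0.0013, 0.9]
[-0.0717, 0.1313, 0.0002, -0.0005, -0.0015, 1.0]
[-0.0853, 0.139, 0.0002, -0.0005, -0.0016, 1.1]
[-0.0995, 0.1454, 0.0002, -0.0006, -0.0018, 1.2]
[-0.1143, 0.1503, 0.0002, -0.0006, -0.0019, 1.3]
[-0.1295, 0.1537, 0.0002, -0.0007, -0.0021, 1.4]
[-0.145, 0.1556, 0.0002, -0.0007, -0.0022, 1.5]
[-0.1606, 0.1559, 0.0002, -0.0007, -0.0023, 1.6]
```

```bash
python3 -m jog '[-0.0008,0.0156,0,0,0,0.1,1, -0.0031,0.031,0,0,0,0.2,1, -0.007,0.0461,0,0,0,0.3,1, -0.0123,0.0607,0,0,0,0.4,1, -0.0191,0.0748,0,0,0,0.5,1, -0.0273,0.0881,0,0,0,0.6,1, -0.0367,0.1005,0,0,0,0.7,1, -0.0473,0.1119,0,0,0,0.8,1, -0.059,0.1222,0,0,0,0.9,1, -0.0717,0.1313,0,0,0,1.0,1, -0.0853,0.139,0,0,0,1.1,1, -0.0995,0.1454,0,0,0,1.2,1, -0.1143,0.1503,0,0,0,1.3,1, -0.1295,0.1537,0,0,0,1.4,1, -0.145,0.1556,0,0,0,1.5,1, -0.145,0.1556,0,0,0,1.5,1, -0.145,0.1556,0,0,0,1.5,1]'
```

```text
time_s: 7.05
eef_pos: [0.598, 0.0882, 0.1701]
eef_rot: [-0.0, 1.0, 0.002, -0.001]
wrist_force: [-6.2, 1.6, 8.2]
opening: 0.213
grasp_force: 58.9
```

```bash
python3 -m jog '[0,0,0,0,0,0,0, 0,0,0,0,0,0,0, 0,0,0,0,0,0,0, 0,0,0,0,0,0,0, 0,0,-0.04,0,0,0,0, 0,0,-0.07,0,0,0,0, 0,0,-0.07,0,0,0,0]'
python3 - <<'E'
from h import *
print(rel([.4438,.129,.24],frame([0,0,-1],[1,-.0064,0])))
E
```

```text
time_s: 7.92
eef_pos: [0.6004, 0.0881, 0.2424]
eef_rot: [0.0, 1.0, 0.002, 0.003]
wrist_force: [-0.9, -0.3, -0.5]
opening: 1.001
grasp_force: 0.0
[-1.5640e-01 -4.1500e-02  1.5000e-03  4.8000e-03 -4.4000e-03 -1.5605e+00]
```

```bash
python3 -m jog '[-0.04,-0.01,0,0,0,-0.18,0, -0.156,-0.0415,0,0,0,-1.56,0, -0.156,-0.0415,0,0,0,-1.56,0, -0.156,-0.0415,0,0,0,-1.56,0, -0.156,-0.0415,0,0,0,-1.56,0, -0.156,-0.0415,0,0,0,-1.56,0, -0.156,-0.0415,0,0,0,-1.56,0, -0.156,-0.0415,0,0,0,-1.56,0, -0.156,-0.0415,0,0,0,-1.56,0, -0.156,-0.0415,0,0,0,-1.56,0, -0.156,-0.0415,0,0,0,-1.56,0, -0.156,-0.0415,0,0,0,-1.56,0]'
python3 - <<'E'
from h import *; from bench import *
q=camera('side'); S=calib(q); o=(250,190); b=cv2.resize(q['frame'][190:340,250:380,::-1],None,fx=4.6,fy=4.6,interpolation=2)
P=[[.4438+s*.018,.129,z] for s in(-1,1) for z in (.127,.06)]
P+=[[.4438,.129,.127]]
print(((proj(S,P)-o+.5)*4.6).round(0).tolist())
for u in ((proj(S,P)-o+.5)*4.6): cv2.circle(b,tuple(int(x) for x in u),2,(0,0,255),-1)
p=camera('top'); c=np.zeros((600,800,3),np.uint8); h=min(600,b.shape[0]); c[:h,:b.shape[1]]=b[:h]
cv2.imwrite('pics/t.png',c[:,:600])
print(rel([.4438,.129,.113],frame([0,0,-1],[1,-.0064,0])))
for n in('keeper_knob','tile2'): print(n,[(np.round(d['xyz'],3).tolist(),round(d['confidence'],2)) for d in spot_in(q,n)[:3]])
E
```

```text
time_s: 9.43
eef_pos: [0.4424, 0.129, 0.239]
eef_rot: [-0.0, 0.71, 0.704, -0.0]
wrist_force: [0.1, 0.4, 0.3]
opening: 0.999
grasp_force: 0.0
[[385.0, 385.0], [381.0, 493.0], [329.0, 368.0], [327.0, 475.0], [357.0, 376.0]]
[-0.000e+00  1.300e-03  1.262e-01 -1.000e-04  0.000e+00 -1.100e-03]
keeper_knob [([0.539, 0.1, 0.143], 0.61)]
tile2 [([0.434, 0.213, 0.102], 0.79), ([0.431, 0.133, 0.103], 0.6), ([0.431, 0.173, 0.102], 0.58)]
```

View pics/t.png

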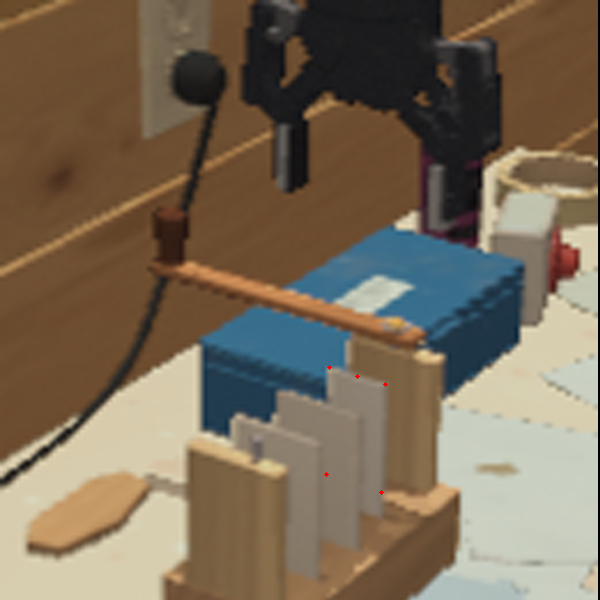

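```bash
python3 -m jog '[0,0.0013,0.06,0,0,0,0, 0,0.0013,0.09,0,0,0,0, 0,0.0013,0.11,0,0,0,0, 0,0.0013,0.126,0,0,0,0, 0,0.0013,0.126,0,0,0,0, 0,0.0013,0.126,0,0,0,0.3, 0,0.0013,0.126,0,0,0,0.45, 0,0.0013,0.126,0,0,0,0.55, 0,0.0013,0.126,0,0,0,1, 0,0.0013,0.126,0,0,0,1, 0,0.0013,0.126,0,0,0,1]'
```

```text
time_s: 11.0
eef_pos: [0.4443, 0.1291, 0.114]
eef_rot: [0.0, 0.71, 0.705, 0.0]
wrist_force: [-2.0, -0.0, 6.6]
opening: 0.406
grasp_force: 59.3
```

```bash
python3 -m jog '[0,0,-0.03,0,0,0,1, 0,0,-0.06,0,0,0,1, 0,0,-0.09,0,0,0,1, 0,0,-0.12,0,0,0,1, 0,0,-0.15,0,0,0,1, 0,0,-0.18,0,0,0,1, 0,0,-0.18,0,0,0,1, 0,0,-0.18,0,0,0,1]'
python3 - <<'E'
from h import *
M=lensR(-2.064,.296); f=np.array([.538,.369,.305])-.13*M[:,0]; zt=-M[:,2]
print(rel(f-.0445*zt,frame(zt,-M[:,1])), f-.0445*zt)
E
```

```text
time_s: 12.0
eef_pos: [0.4432, 0.129, 0.2921]
eef_rot: [-0.001, 0.71, 0.705, -0.001]
wrist_force: [0.6, -0.5, -0.7]
opening: 0.405
grasp_force: 59.8
[ 0.1192  0.0289 -0.0176 -0.0734  0.2905  0.4824] [0.47298255 0.24803962 0.30964419]
```

```bash
python3 -m jog '[0.02,0.005,-0.003,-0.012,0.048,0.08,1, 0.04,0.01,-0.006,-0.024,0.096,0.16,1, 0.06,0.015,-0.009,-0.037,0.145,0.24,1, 0.08,0.02,-0.012,-0.05,0.194,0.32,1, 0.1,0.025,-0.015,-0.062,0.242,0.4,1, 0.119,0.029,-0.0175,-0.0735,0.2905,0.4825,1, 0.119,0.029,-0.0175,-0.0735,0.2905,0.4825,1, 0.119,0.029,-0.0175,-0.0735,0.2905,0.4825,1]'
python3 - <<'E'
from h import *; from bench import *
M=lensR(-2.064,.296); L=np.array([.538,.369,.305]); f=L-.13*M[:,0]; zt=-M[:,2]
print(rel(f-.0445*zt,frame(zt,-M[:,1])))
q=camera('side'); S=calib(q); p=camera('top'); T=calib(p)
P=[f+M@np.array([0,sy*.018,sz*.0575]) for sy,sz in((-1,-1),(1,-1),(1,1),(-1,1))]+[f,L]
out=[]
for c,im,(u0,v0,w,h),s in((S,q,(190,190,140,105),4.2),(T,p,(120,165,140,110),0)):
    s=4.2 if s else 1.4*2
    b=cv2.resize(im['frame'][v0:v0+h,u0:u0+w,::-1],None,fx=s,fy=s,interpolation=2)
    for u in ((proj(c,P)-[u0,v0]+.5)*s): cv2.circle(b,tuple(int(x) for x in u),1,(0,0,255),-1)
    out.append(b)
c=np.zeros((800,800,3),np.uint8); y=0
c=np.zeros((600,800,3),np.uint8)
a,b=out; a=a[:,:]; c[:min(441,a.shape[0]),:588]=a[:441]; bb=cv2.resize(b,(204,160)); c[441:600,:204]=bb[:159]
cv2.imwrite('pics/f.png',c)
E
```

```text
time_s: 13.0
eef_pos: [0.4731, 0.2473, 0.3096]
eef_rot: [-0.075, 0.849, 0.508, 0.126]
wrist_force: [-0.4, 0.2, -1.0]
opening: 0.409
grasp_force: 59.8
[ 0.0006 -0.0004  0.0002 -0.0001  0.0016  0.0015]
```

View pics/f.png

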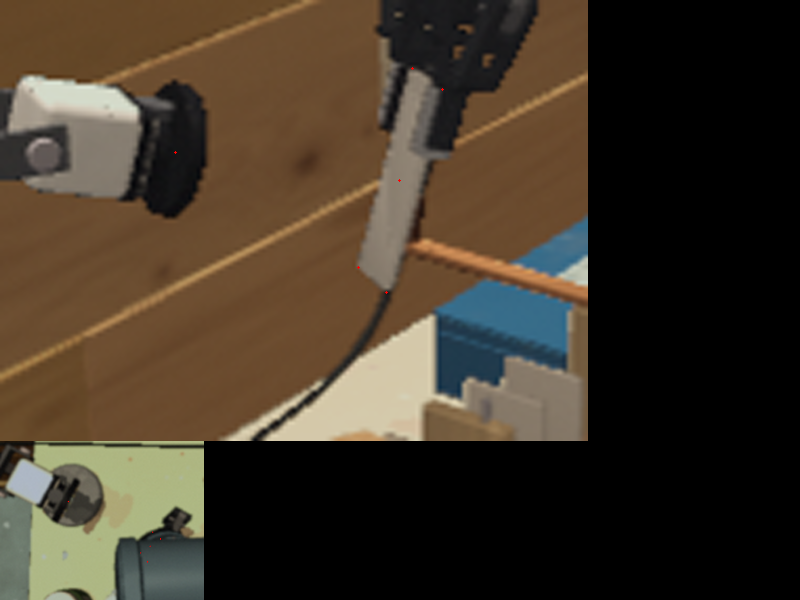

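```bash
python3 - <<'E'
from h import *; import pickle
T,S=pickle.load(open('cal.pkl','rb')); L=np.array([.538,.369,.305])
m=[(T,0,-1,.05,(127,71),3),(T,0,-1,.05,(130,70),3),(T,1,0,.05,(-67,123),2),(T,1,0,.05,(-70,125),2),(T,1,0,.003,(-90,170),3),(S,0,-1,.05,(142,22),2),(S,0,-1,.05,(140,17),2),(S,2,-1,.03,(-23,110),2)]
def res(p):
    M=lensR(*p);o=[]
    for c,ax,_,back_,d,w in m:
        b=L+M[:,0]*back_; e=M[:,ax]*.02; q=proj(c,[b-e,b+e]); v=q[1]-q[0]
        a=np.arctan2(v[0]*d[1]-v[1]*d[0],v@np.array(d)); a=(a+np.pi/2)%np.pi-np.pi/2; o.append(a*w)
    return np.array(o)
print((res([-2.064,.296])/[x[-1] for x in m]).round(3))
for k in [None]+list(range(len(m))):
    mm=m; 
    r=least_squares(lambda p:np.delete(res(p),[] if k is None else [k]),[-2.06,.3]); print(k,r.x.round(3))
E
```

```text
[ 0.006 -0.01  -0.023 -0.011 -0.034  0.027 -0.006 -0.03 ]
None [-2.05   0.296]
0 [-2.044  0.298]
1 [-2.049  0.296]
2 [-2.051  0.296]
3 [-2.05   0.296]
4 [-2.057  0.295]
5 [-2.05  0.28]
6 [-2.05   0.297]
7 [-2.05   0.309]
```

```bash
python3 -m jog '[0,0,0,0,0,0,1, 0,0,0,0,0,0,1]'; python3 -c "
from bench import *
print(hand_in())"
```

```text
time_s: 13.35
eef_pos: [0.4737, 0.2476, 0.3108]
eef_rot: [-0.075, 0.849, 0.508, 0.127]
wrist_force: [-0.9, -1.2, 0.1]
opening: 0.412
grasp_force: 59.8
the job is handed in; nothing more can be done
None
```

The job is handed in at about 13 s. The keeper bar was swung to about 1.5 rad, and the narrow tile is held still with its middle at the measured focus point, square to the lens and upright. I did not see the judge's verdict, because `hand_in` returned nothing.

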